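# Load the orange spool on the bench spool stand

## Robot

A 6-joint arm with a two-finger parallel gripper is mounted at the origin on the work surface. World frame = base frame: x ahead of the robot, y to its left, z up, the work surface at z = 0. Lengths are in mm, angles in degrees, forces in N, time in s.
With the tool pointing down it reaches from about 300 to 850 mm from the base axis. Payload 4.2 kg.
Tool frame: the origin (TCP) lies midway between the tips of the shut fingers; the grasp point (between the pads) lies 19 mm behind it; z points along the fingers, y is the line along which they close (so a half turn about z gives the same grasp; the last joint's range is limited). The gripper opens to 91 mm and grips with 3 to 60 N. Pads are 32 mm wide; open, the fingers measure 118 mm over their backs; the gripper's body (76 mm by 178 mm) begins 60 mm behind the grasp point.
Start: joints at [-78.094, 18.312, 89.639, -0, 72.044, -1.146], TCP at [129.857, -560.161, 213.976] pointing down, gripper open.
Joint ranges: [-177.97, 177.97], [-48.28, 115.42], [12.27, 149.76], [-77.06, 257.06], [2.81, 150.46], [-146.56, 146.56]. Speed limits (degrees/s): [147.25, 147.25, 180, 180, 180, 180].

## Interface

Orientations are given as [roll, pitch, yaw] about the fixed x, y, z axes, in that order (R = Rz(yaw) Ry(pitch) Rx(roll)).
In Python, from workcell import env gives the robot as it stands.
- The arm moves only by the tool send_rows, never from a script. Its argument "steps" is a list that holds one entry, the list of rows, each a list of 5 numbers: the shift along the tool's x, y, z scaled (see below), then the turn about the tool's z scaled (see below), then the opening, from 0 (shut) to 1 (fully open). In form: [[[dx, dy, dz, yaw, fingers], ...]]. A call has 1 to 5 rows; each row shifts and turns the commanded pose from where the row before left it, along the tool's axes as they then stand; what a row does not reach is not made up. The controller multiplies each number of a shift by 0.04 m and each number of a turn by 0.12 rad. A row lasts 1/12 s, in which the tool goes at most 41.7 mm and 7.16 degrees, less where a joint would pass 70% of its speed; a pose out of reach is approached as far as the arm can. A call with a number of a shift or a turn outside -1 to 1 is refused whole. A call with a gripper value outside its range is refused whole. The fingers move at their own pace and stop on an object; "squeeze" is the grip in N (left out, the last holds). Time passes only in rows, so rows that do not move let the fingers close. It gives the time, the measured TCP pose, the force, the opening and the grip force at its end, in the units of the state.
- env.state(): the state, without advancing time (a new reading comes with each control period).
- env.grab_frame(name): name is "scene" or "top"; returns a dict with "pixels" (480x640x3 uint8, red, green, blue), "depth" (480x640 float32, mm along the optical axis (not along the pixel's ray), 0 where there is no reading), "intrinsics" (3x3 intrinsics, pixels), "cam_to_world" (4x4, takes a point from camera to world coordinates). Camera axes: x right, y down, z forward; pixel columns grow to the right and rows downward; lengths in mm; the calibration is good to about 2 mm. A picture is of the moment at which its call begins.
- env.job_done(): hands the job in; it is judged then, once.
The state is a dict: "time_s": time; "qpos": joint angles; "qvel": joint speeds; "effort": joint torques, N m; "ee_pos": TCP position; "ee_rot": TCP orientation; "force": force on the tool from outside, world axes, zero at the start; "torque": the same for the moment, N m; "gripper_width": finger opening in mm; "gripper_force": force on a finger pad.
Only numpy, scipy, OpenCV 4.12 (cv2) and the standard library are available. Lean on these libraries where they do the work, as an engineer would, in place of code of your own. Each camera call takes 0.05 s, during which the arm holds its last target. There are 200 camera calls.

## Task

Load the orange filament spool on the spool stand: set it on the rollers between the cheeks, then push the stand's spindle, which lies half under the riser, through one cheek, the spool and the other cheek until its red grip is fully home against the cheek (from whichever side you like). Leave the spool and spindle resting there, and do not disturb anything else on the bench.

Things in the scene. Friction and masses are not known exactly. Their poses are not given: they have to be found in the camera images.
- stand: Plywood spool stand, fixed: base 130 (x) x 104 (y) x 8 mm; two upright cheeks, each 12 mm thick, 100 mm wide, 93 mm high, inner faces at y = +-34 mm, outer faces at +-46 mm, each with a round 19 mm through hole 76 mm up, on one axis along y. Between them two fixed steel rollers along y (16 mm thick, centres at x = +-31 mm, 20 mm up). Origin: centre of the underside
- stand_axis (a point): Point half way between the stand's two holes, on their common axis, 76 mm above the bench. A spool lowered between the cheeks with its bore along the stand's y sits on the rollers with its centre about 74 mm above the bench, its bore in line with the holes to about 2 mm
- stand_left (a point): Centre of the hole in the outer face of the cheek on the stand's +y side
- stand_right (a point): Centre of the hole in the outer face of the cheek on the stand's -y side
- spool_orange: Small spool with orange filament: 110 mm across the black flanges, 56 mm wide over them, about 300 g, with a 30 mm bore right through; both ends alike. Origin: its centre; y is the bore's axis. It starts standing on its rims in the grey tray, bore level, centre 59 mm above the bench. From above it is gripped across its two flanges (56 mm)
- spool_blue: A second spool, the same but with blue filament, in the other place in the tray (centres about 110 mm apart); not wanted now
- tray: Shallow grey tray, fixed, 106 (x) x 215 (y) x 28 mm, floor 5 mm thick, in which the two spools stand one behind the other with their bores along the tray's y. Origin: centre of its underside
- spindle: Aluminium bar 16 mm thick, 130 mm long, nose tapering to 9 mm over the last 10 mm; on the other end a red square grip 28 x 28 mm, 34 mm long, too big for the hole. About 80 g. Origin: on the bar's axis in the face where bar meets grip (the shoulder); x points to the nose; the grip runs from x = 0 to -34 mm. Lying on the bench it dips 0.05 rad nose down, axis 14 mm up at the shoulder
- spindle_tip (a point): End of the spindle's nose, on its axis, 130 mm from the shoulder. At the start the front 80 to 95 mm of the bar sticks out from under the riser, roughly towards the robot; the grip lies under the riser
- riser_edge (a point): Middle of the upper front edge (the one towards the robot) of the low desk riser along the back of the bench, fixed: 230 mm deep (+x), 1000 mm long along y, 78 mm high, plywood top 15 mm thick on black panels, 63 mm clear below, open in front. Things up to 145 mm tall stand on its rear half, none within 115 mm of this edge
- screwdriver: Yellow-handled screwdriver, 170 mm, handle 26 mm thick, lying partly under the riser, handle outwards. Origin: the middle of its length, on the bench; handle towards -x. To be left alone
- bottle: White bottle, 60 mm across, 150 mm high. Origin: centre of its underside. To be left alone
- tape_measure: Yellow tape measure, 68 x 38 mm, 62 mm high. Origin: centre of its underside. To be left alone
- mouse: Dark red computer mouse, about 105 (x) x 62 mm, 35 mm high. Origin: centre of its underside. To be left alone
- pen_jar: Glass jar with pens, 68 mm across, about 130 mm high. Origin: centre of its underside. To be left alone
- masking_tape: Blue roll of masking tape lying flat, 90 mm across, 24 mm high. Origin: centre of its underside. To be left alone
- glue_box: Green plastic box, 50 x 90 mm, 40 mm high. Origin: centre of its underside. To be left alone
Things that resemble listed ones, but are neither listed nor needed, are in the scene too. Of the things that look like the spindle, take the one that is farthest to the robot's right at the start.

How it is judged:
By the outcome, as a careful person would: the job done as asked, in the order asked, and still so for the second after the job is handed in, with the robot touching nothing.
It also fails if it takes over 72 s, if anything falls off the work surface, if the arm or the gripper's body presses on something with over 40 N, if the wrist force passes 120 N, or if a joint passes its speed limit or range.

## Working session

There is one attempt and no reset: what is moved stays moved. The work goes in short steps, Python scripts to look and compute and a tool call to move; the robot and the scene stay as the last step left them, time stands still between calls to the robot, and variables do not carry over. Pictures are saved under pics/ and viewed, at most 10 in all, crops included, and the job is handed in when it is done.

Besides the shell and the picture viewer there is one more tool, called after ">>>" in YAML: its name, and indented under it one key for each argument. send_rows: Moves the arm, as the interface text tells. Shifts and turns lie within -1 to 1; 1 stands for 0.04 m of shift or 0.12 rad of turn. Its arguments: {"type":"object","properties":{"steps":{"type":"array"},"squeeze":{"type":"number"}},"required":["steps"]}

```bash
ls; mkdir -p pics
cat > h.py <<'E'
import numpy as np, cv2
from workcell import env
def grab(n):
    f=env.grab_frame(n); return f["pixels"],np.array(f["depth"]),np.array(f["intrinsics"]),np.array(f["cam_to_world"])
def cloud(f):
    p,d,K,T=f; v,u=np.mgrid[:480,:640]
    P=np.stack([(u-K[0,2])/K[0,0]*d,(v-K[1,2])/K[1,1]*d,d],-1)
    return P@T[:3,:3].T+T[:3,3]
def save(n,p,s=1.25): cv2.imwrite("pics/"+n,cv2.resize(p[:,:,::-1],None,fx=s,fy=s))
E
python3 - <<'E'
from h import *
s=env.state(); print(s)
for n in("top","scene"):
    f=grab(n); save(n+"0.png",f[0]); print(n,f[2].tolist(),np.round(f[3],3).tolist())
    np.savez("pics/"+n+"0.npz",p=f[0],d=f[1],K=f[2],T=f[3])
E
```

```text
pics
{'time_s': 0.0, 'qpos': array([-7.80931902e+01,  1.83514824e+01,  8.97074432e+01, -1.37160130e-03,
        7.20420438e+01, -1.14721714e+00]), 'qvel': array([ 0.04262663, -0.00219548, -0.05015239, -0.05239182, -0.0098752 ,
        0.00251638]), 'effort': array([-1.68441002e-03, -4.12461627e+01, -2.31976658e+01,  7.25866947e-02,
        4.55584796e-02, -1.29714181e-04]), 'ee_pos': array([ 129.75144321, -559.65076309,  213.114832  ]), 'ee_rot': array([-1.79899025e+02, -7.17774881e-04,  1.30544504e+01]), 'force': array([ 0.20634402, -0.16750624, -0.19548438]), 'torque': array([-0.06220315,  0.01946037,  0.07644003]), 'gripper_force': 0.0, 'gripper_width': 91.36743455209144}
top [[564.6944708915851, 0.0, 319.61393353689255], [0.0, 564.6944708915851, 233.62700315776354], [0.0, 0.0, 1.0]] [[-0.004, -0.999, 0.038, 451.915], [-1.0, 0.005, 0.017, 108.416], [-0.017, -0.038, -0.999, 1416.923], [0.0, 0.0, 0.0, 1.0]]
scene [[484.4480597623513, 0.0, 322.22058481481577], [0.0, 484.4480597623513, 240.764807831895], [0.0, 0.0, 1.0]] [[0.482, 0.722, -0.497, 1066.701], [0.876, -0.395, 0.275, -165.375], [0.002, -0.568, -0.823, 990.877], [0.0, 0.0, 0.0, 1.0]]
```

View pics/top0.png

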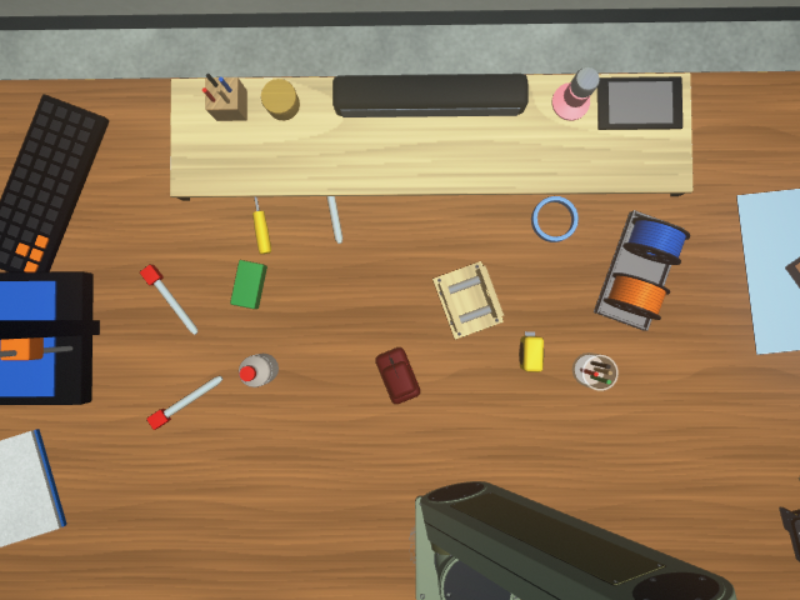

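View pics/scene0.png

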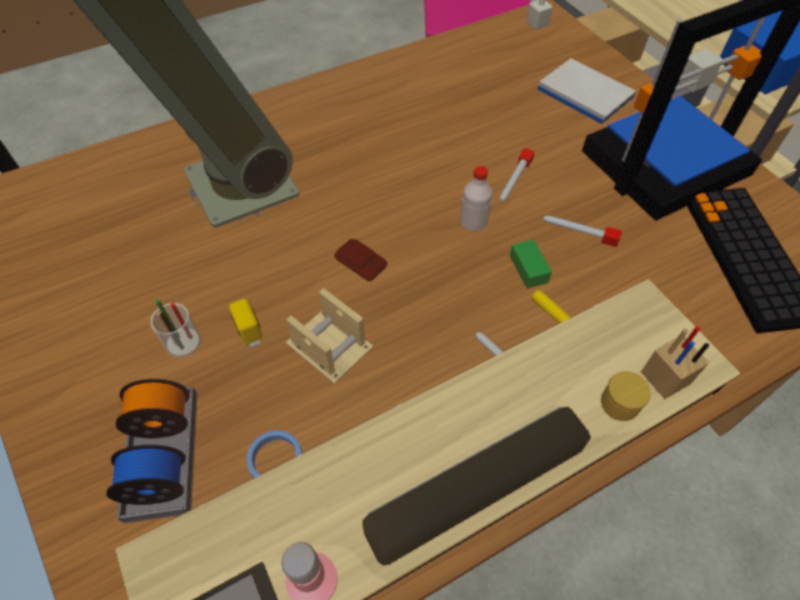

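The top view shows the stand at (468,300), the orange spool at (638,297), the blue one at (658,240), and the wanted spindle poking out from under the riser at (335,220). The red-gripped bars on the left are decoys. In the scene view the stand is at (330,335), cheeks upright and empty, and the spindle nose is at (487,343).

```bash
cat > m.py <<'E'
from h import *
def load(n):
    z=np.load(f"pics/{n}0.npz"); return z["p"],z["d"],z["K"],z["T"]
def rect(P):
    r=cv2.minAreaRect(P[:,:2].astype(np.float32)); return np.round(r[0],1),np.round(r[1],1),round(r[2],1)
if __name__=="__main__":
  for n in("top","scene"):
    f=load(n);C=cloud(f);hsv=cv2.cvtColor(f[0],cv2.COLOR_RGB2HSV).astype(int);ok=f[1]>0
    X,Y,Z=C[...,0],C[...,1],C[...,2];H,S,V=hsv[...,0],hsv[...,1],hsv[...,2]
    print(n,"bench z",np.median(Z[ok&(abs(X-350)<30)&(abs(Y-250)<60)]))
    def reg(x,y,z):return ok&(X>x[0])&(X<x[1])&(Y>y[0])&(Y<y[1])&(Z>z[0])&(Z<z[1])
    m=reg((400,640),(-120,90),(86,100)); A=C[m]; print("cheek top",m.sum(),rect(A))
    mid=A[:,:2].mean(0); 
    # split into the two cheeks
    _,lab,cen=cv2.kmeans(A[:,:2].astype(np.float32),2,None,(3,50,.1),5,cv2.KMEANS_PP_CENTERS)
    for k in(0,1): 
        B=A[lab[:,0]==k]; print("  cheek",rect(B),B[:,2].mean())
    o=ok&(abs(H-13)<6)&(S>170)&(V>150)&(X>350)&(X<750)&(Y<-120)&(Y>-420)&(Z>30)
    print("orange",o.sum(),rect(C[o]),C[o].max(0))
    oc=C[o].mean(0); d=np.hypot(X-oc[0],Y-oc[1])
    for z0 in (95,104):
        m=ok&(d<60)&(Z>z0)&(Z<125); print("spool top>",z0,m.sum(),rect(C[m]),C[m][:,2].max())
    m=reg((400,720),(-460,-180),(20,33)); print("tray rim",m.sum(),rect(C[m]))
    g=ok&(S<60)&(V>130)&reg((480,680),(180,330),(-5,30)); 
    B=C[g];l=cv2.fitLine(B[:,:2].astype(np.float32),cv2.DIST_HUBER,0,.01,.01).ravel();t=(B[:,:2]-l[2:])@l[:2]
    print("spindle",g.sum(),rect(B),l,"ends",l[2:]+t.min()*l[:2],l[2:]+t.max()*l[:2],B[:,2].mean())
    m=reg((560,720),(0,300),(70,84)); print("riser front x",np.percentile(X[m],1) if m.any() else None)
E
python3 m.py
```

```text
top bench z -0.16124986961563081
cheek top 445 (array([490.4,  -3. ]), array([99.5, 92.4]), 19.8)
  cheek (array([504. , -40.5]), array([99.5, 12.9]), 19.7) 92.09365583394872
  cheek (array([476.9,  34.7]), array([99.3, 12.2]), 19.6) 92.46637518010195
orange 702 (array([ 495. , -323.1]), array([87.1, 46.9]), 69.9) [ 528.38244479 -275.98876421  113.11882064]
spool top> 95 698 (array([ 495.4, -319.7]), array([84.1, 56.8]), 69.6) 118.84166748954203
spool top> 104 342 (array([ 495.3, -319.5]), array([65.9, 57.2]), 68.0) 118.84166748954203
tray rim 635 (array([ 562.9, -302.3]), array([244.4, 268.2]), 89.9)
spindle 177 (array([643.2, 259.6]), array([76. , 14.1]), 10.0) [9.8241854e-01 1.8669176e-01 6.4275836e+02 2.5929834e+02] ends [605.94834267 252.30322825] [680.60196822 266.48986693] 14.833433001411908
riser front x 690.1262544706394
scene bench z 0.5349679494040629
cheek top 517 (array([491.3,  -4.4]), array([101.7,  93.9]), 20.2)
  cheek (array([505. , -41.7]), array([101.6,  13.7]), 19.4) 92.59263882315335
  cheek (array([477.8,  32.9]), array([101.2,  14. ]), 20.8) 92.27297050914953
orange 712 (array([ 493.6, -327. ]), array([79.5, 49.4]), 68.5) [ 523.31389504 -283.63346084  111.41483889]
spool top> 95 971 (array([ 496.3, -321.6]), array([83.1, 59.1]), 70.2) 115.87347684137205
spool top> 104 497 (array([ 497., -319.]), array([66.7, 58.6]), 69.6) 115.87347684137205
tray rim 980 (array([ 569.2, -285. ]), array([228.1, 216.4]), 69.5)
spindle 147 (array([637.4, 255.5]), array([60.1, 14.1]), 10.3) [9.8254710e-01 1.8601401e-01 6.3817389e+02 2.5433411e+02] ends [608.10928901 248.64233161] [667.13788071 259.81751608] 14.933372082417863
riser front x 692.0054186999424
```

```bash
cat > plan.py <<'E'
import sys
from h import *
# usage: plan.py x y z yaw ; shift in current tool axes (units of a row), then turn, then shift as seen after the turn
def plan(x,y,z,yaw):
    s=env.state(); r=np.radians(s["ee_rot"][2]); d=np.array([x,y,z])-s["ee_pos"]
    print("t%.2f"%s["time_s"],"tcp",np.round(s["ee_pos"],1),"rot",np.round(s["ee_rot"],2),"F",np.round(s["force"],1),"w%.1f g%.1f"%(s["gripper_width"],s["gripper_force"]))
    f=lambda a:np.round([(d[0]*np.cos(a)+d[1]*np.sin(a))/40,(d[0]*np.sin(a)-d[1]*np.cos(a))/40,-d[2]/40],3)
    dy=(yaw-s["ee_rot"][2]+180)%360-180
    print("now",f(r),"turn",round(-np.radians(dy)/.12,3),"after",f(np.radians(yaw)))
if __name__=="__main__": plan(*map(float,sys.argv[1:]))
E
python3 plan.py 496 -320 213 69.7
```

```text
t0.10 tcp [ 129.8 -559.7  213.2] rot [-179.91   -0.     13.05] F [0.3 1.2 0.5] w91.6 g0.0
now [ 1.0273e+01 -3.7710e+00  6.0000e-03] turn -8.239 after [8.798e+00 6.508e+00 6.000e-03]
```

>>> send_rows:
  steps:
    - [[0.685,-0.251,0,0,1],[0.685,-0.251,0,0,1],[0.685,-0.251,0,0,1],[0.685,-0.251,0,0,1],[0.685,-0.251,0,0,1]]

```text
time_s: 0.52
ee_pos: [252.8, -479.2, 213.5]
ee_rot: [-180.0, 0.0, 13.0]
force: [0.3, 0.4, -0.4]
gripper_width: 91.2
gripper_force: 0.0
```

>>> send_rows:
  steps:
    - [[0.685,-0.251,0,0,1],[0.685,-0.251,0,0,1],[0.685,-0.251,0,0,1],[0.685,-0.251,0,0,1],[0.685,-0.251,0,0,1]]

```text
time_s: 0.93
ee_pos: [375.0, -399.3, 213.6]
ee_rot: [-180.0, 0.0, 13.1]
force: [0.1, -1.1, -0.1]
gripper_width: 90.8
gripper_force: 0.0
```

>>> send_rows:
  steps:
    - [[0.685,-0.251,0,0,1],[0.685,-0.251,0,0,1],[0.685,-0.251,0,0,1],[0.685,-0.251,0,0,1],[0.685,-0.251,0,0,1]]

```text
time_s: 1.35
ee_pos: [497.1, -319.5, 213.5]
ee_rot: [-180.0, 0.0, 13.1]
force: [-0.6, 0.7, -0.1]
gripper_width: 91.0
gripper_force: 0.0
```

>>> send_rows:
  steps:
    - [[0,0,0,-0.824,1],[0,0,0,-0.824,1],[0,0,0,-0.824,1],[0,0,0,-0.824,1],[0,0,0,-0.824,1]]

```text
time_s: 1.77
ee_pos: [496.1, -320.3, 213.4]
ee_rot: [-179.9, 0.0, 41.7]
force: [-0.1, 0.4, 0.0]
gripper_width: 91.1
gripper_force: 0.0
```

>>> send_rows:
  steps:
    - [[0,0,0,-0.824,1],[0,0,0,-0.824,1],[0,0,0,-0.824,1],[0,0,0,-0.824,1],[0,0,0,-0.824,1]]

```text
time_s: 2.18
ee_pos: [496.0, -320.5, 213.4]
ee_rot: [-179.9, -0.0, 70.0]
force: [0.5, 0.0, 0.2]
gripper_width: 91.1
gripper_force: 0.0
```

```bash
python3 plan.py 496 -320 84.5 69.7
```

```text
t2.18 tcp [ 496.  -320.5  213.4] rot [-1.7994e+02 -1.0000e-02  6.9990e+01] F [0.5 0.  0.2] w91.1 g0.0
now [ 1.100e-02 -3.000e-03  3.223e+00] turn 0.042 after [ 1.100e-02 -3.000e-03  3.223e+00]
```

Descend, grip, lift.

>>> send_rows:
  steps:
    - [[0.01,0,0.7,0.04,1],[0,0,0.7,0,1],[0,0,0.7,0,1],[0,0,0.6,0,1],[0,0,0.52,0,1]]

```text
time_s: 2.6
ee_pos: [495.4, -319.7, 82.9]
ee_rot: [-179.9, -0.0, 69.4]
force: [0.2, 0.3, -0.5]
gripper_width: 91.3
gripper_force: 0.0
```

>>> send_rows:
  steps:
    - [[0,0,0,0,0.75],[0,0,0,0,0.65],[0,0,0,0,0.5],[0,0,0,0,0.4],[0,0,0,0,0.4]]
  squeeze: 25

```text
time_s: 3.02
ee_pos: [497.2, -320.8, 86.8]
ee_rot: [179.8, 0.0, 69.4]
force: [-0.3, 0.0, 0.1]
gripper_width: 60.9
gripper_force: 0.0
```

>>> send_rows:
  steps:
    - [[0,0,0,0,0.4],[0,0,0,0,0.4],[0,0,0,0,0.4],[0,0,0,0,0.4],[0,0,-0.1,0,0.4]]

```text
time_s: 3.43
ee_pos: [496.1, -320.1, 89.0]
ee_rot: [-180.0, -0.0, 69.4]
force: [0.2, -0.7, -2.5]
gripper_width: 56.0
gripper_force: 24.9
```

```bash
python3 plan.py 490.8 -3.7 215 19.9
python3 - <<'E'
from h import *
f=grab("scene"); cv2.imwrite("pics/s1.png",cv2.resize(f[0][250:450,30:300,::-1],None,fx=2.5,fy=2.5))
E
```

```text
t3.43 tcp [ 496.1 -320.1   89. ] rot [-1.7997e+02 -1.0000e-02  6.9430e+01] F [ 0.2 -0.7 -2.5] w56.0 g24.9
now [ 7.359 -2.903 -3.149] turn 7.203 after [ 2.568 -7.482 -3.149]
```

View pics/s1.png

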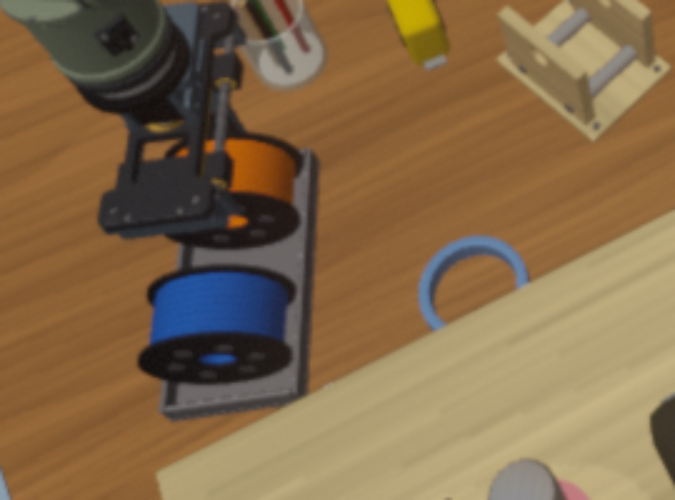

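Orange spool is between the fingers (spool at about (235,190)), width 56. Lift, turn, carry.

>>> send_rows:
  steps:
    - [[0,0,-0.63,0,0.4],[0,0,-0.63,0,0.4],[0,0,-0.63,0,0.4],[0,0,-0.63,0,0.4],[0,0,-0.63,0,0.4]]

```text
time_s: 3.9
ee_pos: [496.0, -320.0, 215.8]
ee_rot: [-179.9, -0.0, 69.4]
force: [0.4, -0.1, -1.2]
gripper_width: 55.8
gripper_force: 24.9
```

>>> send_rows:
  steps:
    - [[0,0,0,0.72,0.4],[0,0,0,0.72,0.4],[0,0,0,0.72,0.4],[0,0,0,0.72,0.4],[0,0,0,0.72,0.4]]

```text
time_s: 4.32
ee_pos: [496.0, -320.0, 214.6]
ee_rot: [-179.9, 0.0, 44.4]
force: [-0.0, -0.4, -2.1]
gripper_width: 56.1
gripper_force: 24.9
```

>>> send_rows:
  steps:
    - [[0,0,0,0.72,0.4],[0,0,0,0.72,0.4],[0,0,0,0.72,0.4],[0,0,0,0.72,0.4],[0,0,0,0.72,0.4]]

```text
time_s: 4.73
ee_pos: [496.0, -320.0, 214.4]
ee_rot: [-179.9, 0.0, 19.7]
force: [-0.4, 0.1, -2.8]
gripper_width: 56.4
gripper_force: 24.9
```

>>> send_rows:
  steps:
    - [[0.17,-0.5,0,0,0.4],[0.17,-0.5,0,0,0.4],[0.17,-0.5,0,0,0.4],[0.17,-0.5,0,0,0.4],[0.17,-0.5,0,0,0.4]]

```text
time_s: 5.15
ee_pos: [493.8, -213.5, 214.5]
ee_rot: [-179.9, 0.0, 19.9]
force: [0.7, 0.5, -2.2]
gripper_width: 56.3
gripper_force: 24.9
```

>>> send_rows:
  steps:
    - [[0.17,-0.5,0,0,0.4],[0.17,-0.5,0,0,0.4],[0.17,-0.5,0,0,0.4],[0.17,-0.5,0,0,0.4],[0.17,-0.5,0,0,0.4]]

```text
time_s: 5.57
ee_pos: [491.6, -107.9, 214.7]
ee_rot: [-180.0, 0.0, 19.9]
force: [0.3, 0.4, -2.1]
gripper_width: 56.0
gripper_force: 24.9
```

>>> send_rows:
  steps:
    - [[0.17,-0.5,0,0,0.4],[0.17,-0.5,0,0,0.4],[0.17,-0.5,0,0,0.4],[0.17,-0.5,0,0,0.4],[0.17,-0.5,0,0,0.4]]

```text
time_s: 5.98
ee_pos: [489.5, -2.4, 214.7]
ee_rot: [-180.0, 0.0, 19.9]
force: [0.5, 0.8, -2.3]
gripper_width: 55.9
gripper_force: 24.9
```

>>> send_rows:
  steps:
    - [[0,0,0,0,0.4],[0,0,0,0,0.4]]

```text
time_s: 6.15
ee_pos: [489.7, -2.8, 214.8]
ee_rot: [180.0, 0.0, 20.0]
force: [0.2, 0.6, -2.1]
gripper_width: 55.8
gripper_force: 24.9
```

```bash
python3 plan.py 490.8 -3.7 102 19.9
python3 - <<'E'
from h import *
from m import rect
f=grab("scene"); save("s2.png",f[0])
for n in ("scene","top"):
    g=f if n=="scene" else grab("top")
    C=cloud(g);hsv=cv2.cvtColor(g[0],cv2.COLOR_RGB2HSV).astype(int)
    o=(g[1]>0)&(abs(hsv[...,0]-13)<6)&(hsv[...,1]>170)&(hsv[...,2]>100)&(np.hypot(C[...,0]-491,C[...,1]+4)<120)&(C[...,2]>100)
    if o.sum()>20: print(n,o.sum(),rect(C[o]),C[o].min(0),C[o].max(0))
E
```

```text
t6.15 tcp [489.7  -2.8 214.8] rot [1.7999e+02 5.0000e-02 2.0050e+01] F [ 0.2  0.6 -2.1] w55.8 g24.9
now [0.019 0.031 2.819] turn 0.022 after [0.019 0.031 2.819]
scene 860 (array([496.7,  -9.5]), array([87.4, 67.7]), 22.4) [445.27385347 -30.3510234  170.23695437] [543.92231457  35.08860318 310.58092435]
top 44 (array([447. , -15.3]), array([10.1, 38.9]), 18.2) [436.86269966 -34.93668943 195.00316628] [449.7552325    2.03723959 219.29912396]
```

View pics/s2.png

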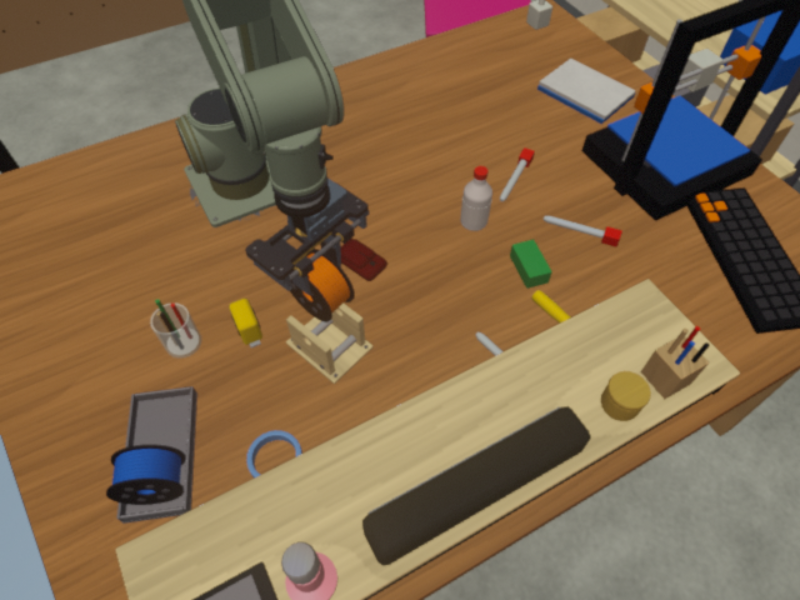

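The spool hangs square in the fingers at (325,285), above the stand at (330,335). Lowering onto the rollers.

>>> send_rows:
  steps:
    - [[0.02,0.03,0.6,0.02,0.4],[0,0,0.6,0,0.4],[0,0,0.6,0,0.4],[0,0,0.5,0,0.4],[0,0,0.3,0,0.4]]

```text
time_s: 6.67
ee_pos: [489.7, -5.4, 108.8]
ee_rot: [-179.9, 0.2, 19.7]
force: [0.5, -0.1, -2.4]
gripper_width: 56.3
gripper_force: 24.9
```

>>> send_rows:
  steps:
    - [[0,0,0.15,0,0.4],[0,0,0.04,0,0.4],[0,0,0.02,0,0.4],[0,0,0.02,0,0.4],[0,0,0,0,0.4]]

```text
time_s: 7.08
ee_pos: [491.7, -4.6, 102.6]
ee_rot: [180.0, -0.1, 19.8]
force: [0.1, 0.5, -2.2]
gripper_width: 55.8
gripper_force: 24.9
```

```bash
python3 plan.py 490.8 -3.7 99 19.9
python3 - <<'E'
from h import *
f=grab("scene"); cv2.imwrite("pics/s3.png",cv2.resize(f[0][150:310,180:340,::-1],None,fx=3.5,fy=3.5))
E
```

```text
t7.08 tcp [491.7  -4.6 102.6] rot [ 1.7996e+02 -7.0000e-02  1.9780e+01] F [ 0.1  0.5 -2.2] w55.8 g24.9
now [-0.013 -0.028  0.09 ] turn -0.018 after [-0.013 -0.028  0.09 ]
```

View pics/s3.png

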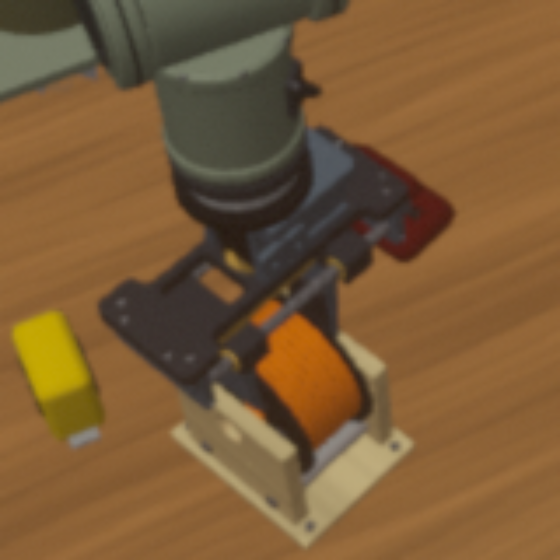

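Spool sits between the cheeks without touching them (about (310,380)). Lower the last couple of mm.

>>> send_rows:
  steps:
    - [[0,-0.02,0.03,0,0.4],[0,0,0.02,0,0.4],[0,0,0,0,0.4]]

```text
time_s: 7.38
ee_pos: [492.3, -3.5, 101.3]
ee_rot: [179.9, -0.2, 19.8]
force: [0.4, -0.1, 4.2]
gripper_width: 55.7
gripper_force: 24.9
```

>>> send_rows:
  steps:
    - [[0,0,0.02,0,0.4],[0,0,0.01,0,0.4],[0,0,0,0,0.4]]

```text
time_s: 7.63
ee_pos: [492.9, -3.1, 100.8]
ee_rot: [179.9, -0.3, 19.8]
force: [0.8, 1.1, 9.3]
gripper_width: 56.0
gripper_force: 24.9
```

Resting on the rollers. Release and retreat.

>>> send_rows:
  steps:
    - [[0,0,0,0,1],[0,0,0,0,1],[0,0,0,0,1],[0,0,0,0,1],[0,0,-0.3,0,1]]

```text
time_s: 8.05
ee_pos: [489.0, -3.5, 108.8]
ee_rot: [-179.9, 0.3, 19.8]
force: [-0.3, 1.1, -0.9]
gripper_width: 86.0
gripper_force: 0.0
```

>>> send_rows:
  steps:
    - [[0,0,-0.5,0,1],[0,0,-0.7,0,1],[0,0,-0.7,0,1],[0,0,-0.6,0,1],[0,0,0,0,1]]

```text
time_s: 8.47
ee_pos: [493.7, -3.7, 215.4]
ee_rot: [179.8, -0.5, 19.8]
force: [0.5, -0.2, 0.1]
gripper_width: 91.2
gripper_force: 0.0
```

```bash
python3 plan.py 632 256.4 200 10.8
```

```text
t8.47 tcp [493.7  -3.7 215.4] rot [179.79  -0.51  19.79] F [ 0.5 -0.2  0.1] w91.2 g0.0
now [ 5.454 -4.948  0.385] turn 1.307 after [ 4.614 -5.739  0.385]
```

>>> send_rows:
  steps:
    - [[0,0,0,0.65,1],[0,0,0,0.65,1],[0.4,-0.5,0,0,1],[0.4,-0.5,0,0,1],[0.4,-0.5,0,0,1]]

```text
time_s: 8.88
ee_pos: [526.6, 64.9, 209.8]
ee_rot: [180.0, 0.1, 10.8]
force: [1.3, -0.3, -0.3]
gripper_width: 91.1
gripper_force: 0.0
```

>>> send_rows:
  steps:
    - [[0.4,-0.5,0,0,1],[0.4,-0.5,0,0,1],[0.4,-0.5,0,0,1],[0.4,-0.5,0,0,1],[0.4,-0.5,0,0,1]]

```text
time_s: 9.3
ee_pos: [586.4, 178.7, 209.4]
ee_rot: [180.0, 0.1, 10.9]
force: [0.4, -0.9, 0.1]
gripper_width: 91.1
gripper_force: 0.0
```

>>> send_rows:
  steps:
    - [[0.4,-0.5,0,0,0.6],[0.4,-0.5,0,0,0.5],[0.3,-0.5,0,0,0.5],[0,-0.24,0,0,0.5],[0,0,0,0,0.5]]

```text
time_s: 9.72
ee_pos: [615.8, 256.1, 208.9]
ee_rot: [180.0, 0.2, 11.0]
force: [-0.4, -0.6, -0.0]
gripper_width: 60.6
gripper_force: 0.0
```

```bash
python3 plan.py 632 256.4 3 10.8
python3 - <<'E'
from h import *
from m import rect
f=grab("scene");C=cloud(f)
d=np.hypot(C[...,0]-491,C[...,1]+4)
m=(f[1]>0)&(d<80)&(C[...,2]>108); print("spool",m.sum(),rect(C[m]),C[m].max(0))
f=grab("top");C=cloud(f)
d=np.hypot(C[...,0]-491,C[...,1]+4)
m=(f[1]>0)&(d<80)&(C[...,2]>108)&(C[...,2]<140); print("spool",m.sum(),rect(C[m]) if m.sum()>9 else 0)
E
```

```text
t9.72 tcp [615.8 256.1 208.9] rot [1.800e+02 1.600e-01 1.099e+01] F [-0.4 -0.6 -0. ] w60.6 g0.0
now [0.4   0.069 5.148] turn 0.027 after [0.401 0.068 5.148]
spool 777 (array([491.,  -3.]), array([85.6, 57.6]), 18.8) [539.18505633  37.3380471  132.41589589]
spool 736 (array([489.5,  -1.4]), array([86.9, 56.9]), 19.0)
```

>>> send_rows:
  steps:
    - [[0.4,0.07,0.6,0,0.5],[0,0,0.8,0,0.5],[0,0,0.8,0,0.5],[0,0,0.8,0,0.5],[0,0,0.8,0,0.5]]

```text
time_s: 10.23
ee_pos: [632.4, 252.6, 57.9]
ee_rot: [180.0, -0.0, 10.8]
force: [-0.5, -0.6, -0.5]
gripper_width: 45.4
gripper_force: 0.0
```

>>> send_rows:
  steps:
    - [[0,0,0.6,0,0.5],[0,0,0.4,0,0.5],[0,0,0.2,0,0.5],[0,0,0,0,0.5],[0,0,0,0,0.5]]

```text
time_s: 10.65
ee_pos: [633.2, 253.9, 11.5]
ee_rot: [180.0, -0.0, 10.8]
force: [0.2, -0.1, -0.6]
gripper_width: 45.5
gripper_force: 0.0
```

```bash
python3 plan.py 632 256.4 3 10.8
python3 - <<'E'
from h import *
f=grab("top"); cv2.imwrite("pics/t4.png",cv2.resize(f[0][130:250,190:350,::-1],None,fx=4,fy=4))
E
```

```text
t10.65 tcp [633.2 253.9  11.5] rot [ 1.7999e+02 -4.0000e-02  1.0800e+01] F [ 0.2 -0.1 -0.6] w45.5 g0.0
now [-0.017 -0.068  0.212] turn 0.0 after [-0.017 -0.068  0.212]
```

View pics/t4.png

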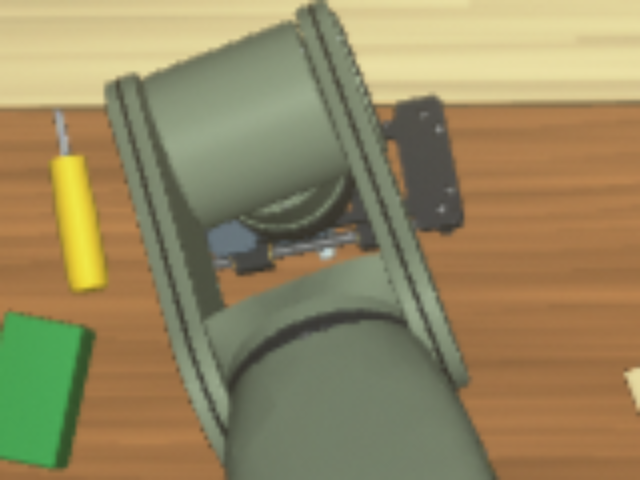

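The nose shows at (327,252), between the fingers; the body sits close to the riser edge (row 105), so I back off slightly, then lower and grip.

>>> send_rows:
  steps:
    - [[-0.15,-0.06,0.1,0,0.5],[0,0,0.08,0,0.5],[0,0,0,0,0.3],[0,0,0,0,0.1],[0,0,0,0,0]]
  squeeze: 20

```text
time_s: 11.12
ee_pos: [626.6, 255.9, 3.8]
ee_rot: [180.0, -0.0, 10.9]
force: [0.1, -0.3, -0.4]
gripper_width: 28.3
gripper_force: 0.0
```

>>> send_rows:
  steps:
    - [[0,0,0,0,0],[0,0,0,0,0],[0,0,0,0,0],[-0.1,0,0,0,0],[-0.2,0,0,0,0]]

```text
time_s: 11.53
ee_pos: [615.5, 253.7, 3.6]
ee_rot: [-180.0, -0.1, 10.8]
force: [0.6, -0.2, 0.6]
gripper_width: 15.2
gripper_force: 20.0
```

>>> send_rows:
  steps:
    - [[-0.3,0,0,0,0],[-0.3,0,0,0,0],[-0.3,0,0,0,0],[-0.3,0,0,0,0],[-0.3,0,0,0,0]]

```text
time_s: 11.95
ee_pos: [554.7, 242.0, 3.7]
ee_rot: [180.0, -0.0, 10.9]
force: [-0.1, -0.0, 0.8]
gripper_width: 15.4
gripper_force: 20.0
```

>>> send_rows:
  steps:
    - [[-0.3,0,0,0,0],[-0.3,0,0,0,0],[-0.3,0,0,0,0],[-0.3,0,0,0,0],[-0.3,0,0,0,0]]

```text
time_s: 12.37
ee_pos: [495.7, 230.6, 3.7]
ee_rot: [180.0, -0.0, 10.9]
force: [0.5, -0.2, 0.6]
gripper_width: 15.3
gripper_force: 20.0
```

>>> send_rows:
  steps:
    - [[0,0,0,0,0],[0,0,0,0,0.4],[0,0,0,0,0.5],[0,0,0,0,0.5],[0,0,-0.5,0,0.5]]

```text
time_s: 12.78
ee_pos: [495.0, 229.9, 20.7]
ee_rot: [179.9, 0.4, 10.8]
force: [-0.5, -0.0, 0.5]
gripper_width: 39.3
gripper_force: 0.0
```

>>> send_rows:
  steps:
    - [[0,0,-0.6,0,0.5],[-0.5,0,-0.6,0,0.5],[-0.8,0,-0.6,0,0.5],[-0.9,0,-0.6,0,0.5],[-0.9,0,0,0,0.5]]

```text
time_s: 13.2
ee_pos: [378.8, 209.2, 122.3]
ee_rot: [-179.9, -0.5, 10.8]
force: [0.6, -0.2, 1.0]
gripper_width: 45.6
gripper_force: 0.0
```

>>> send_rows:
  steps:
    - [[-0.9,0,0,0,0.5],[-0.9,0,0,0,0.5],[0,0,0,0,0.5]]

```text
time_s: 13.45
ee_pos: [298.8, 191.5, 117.8]
ee_rot: [179.9, 0.4, 10.9]
force: [-1.2, -0.1, 0.2]
gripper_width: 45.8
gripper_force: 0.0
```

```bash
cat > sp.py <<'E'
from h import *
from m import rect
for n in("top","scene"):
    f=grab(n);C=cloud(f);hsv=cv2.cvtColor(f[0],cv2.COLOR_RGB2HSV).astype(int);X,Y,Z=np.moveaxis(C,-1,0)
    ok=(f[1]>0)&(X>430)&(X<700)&(Y>150)&(Y<330)&(Z<60)
    r=ok&((hsv[...,0]<6)|(hsv[...,0]>174))&(hsv[...,1]>170)
    g=ok&(hsv[...,1]<60)&(hsv[...,2]>130)&(Z<35)
    for k,m in(("red",r),("bar",g)):
        if m.sum()>8: print(n,k,m.sum(),rect(C[m]),"z",np.percentile(Z[m],[5,50,95]).round(1)); 
        if m.sum()>8 and k=="bar": print(cv2.fitLine(C[m][:,:2].astype(np.float32),cv2.DIST_HUBER,0,.01,.01).ravel())
    save("p5%s.png"%n,f[0])
E
python3 sp.py; python3 plan.py 626 255 3 10.8
```

```text
top red 147 (array([616.8, 254.4]), array([33.1, 26.5]), 11.6) z [22.5 27.6 31.9]
top bar 306 (array([537. , 240.3]), array([129.5,  14.7]), 10.9) z [10.4 16.6 22.2]
[9.8315197e-01 1.8279000e-01 5.3719678e+02 2.3984602e+02]
scene red 155 (array([619.6, 252.6]), array([31.3, 26.9]), 16.2) z [15.8 28.1 31.9]
scene bar 280 (array([536.7, 237.7]), array([125.5,  15.2]), 10.3) z [10.  17.2 22. ]
[9.8398316e-01 1.7826129e-01 5.4085632e+02 2.3592520e+02]
t13.55 tcp [305.6 194.4 119. ] rot [-1.7998e+02 -9.0000e-02  1.0900e+01] F [-0.1  0.  -0.5] w45.6 g0.0
now [8.153 0.027 2.9  ] turn 0.014 after [8.153 0.013 2.9  ]
```

>>> send_rows:
  steps:
    - [[0.7,0,0,0,0.55],[0.7,0,0,0,0.55],[0.7,0,0,0,0.55],[0.7,0,0,0,0.55],[0.7,0,0,0,0.55]]

```text
time_s: 13.97
ee_pos: [446.8, 221.3, 118.5]
ee_rot: [-180.0, -0.1, 10.8]
force: [1.2, 0.2, -0.9]
gripper_width: 50.3
gripper_force: 0.0
```

>>> send_rows:
  steps:
    - [[0.7,0,0,0,0.55],[0.7,0,0,0,0.55],[0.7,0,0,0,0.55],[0.7,0,0,0,0.55],[0.7,0,0,0.04,0.55]]

```text
time_s: 14.38
ee_pos: [584.2, 247.3, 117.9]
ee_rot: [-180.0, -0.1, 10.5]
force: [0.6, 0.1, -0.5]
gripper_width: 50.1
gripper_force: 0.0
```

>>> send_rows:
  steps:
    - [[0.6,0,0,0,0.55],[0.44,0,0,0,0.55],[0,0,0,0,0.55],[0,0,0,0,0.55]]

```text
time_s: 14.72
ee_pos: [623.1, 254.5, 117.3]
ee_rot: [180.0, 0.0, 10.5]
force: [-0.8, -0.1, -0.3]
gripper_width: 49.9
gripper_force: 0.0
```

```bash
python3 plan.py 622.5 255 4 10.6
```

```text
t14.72 tcp [623.1 254.5 117.3] rot [1.7999e+02 4.0000e-02 1.0520e+01] F [-0.8 -0.1 -0.3] w49.9 g0.0
now [-0.013 -0.016  2.833] turn -0.012 after [-0.013 -0.016  2.833]
```

>>> send_rows:
  steps:
    - [[0,-0.01,0.6,0,0.55],[0,0,0.7,0,0.55],[0,0,0.7,0,0.55],[0,0,0.5,0,0.55],[0,0,0.25,0,0.55]]

```text
time_s: 15.13
ee_pos: [619.0, 254.1, 5.5]
ee_rot: [179.9, 0.3, 10.6]
force: [-0.0, -0.4, 0.5]
gripper_width: 50.0
gripper_force: 0.0
```

>>> send_rows:
  steps:
    - [[0,0,0.08,0,0.5],[0,0,0,0,0.4],[0,0,0,0,0.3],[0,0,0,0,0.2],[0,0,0,0,0.15]]
  squeeze: 20

```text
time_s: 15.55
ee_pos: [622.6, 255.4, 7.2]
ee_rot: [-180.0, -0.2, 10.6]
force: [0.8, -0.0, 1.7]
gripper_width: 28.0
gripper_force: 20.0
```

>>> send_rows:
  steps:
    - [[0,0,0,0,0.15],[0,0,0,0,0.15],[0,0,0,0,0.15],[0,0,0,0,0.15],[0,0,0,0,0.15]]

```text
time_s: 15.97
ee_pos: [622.6, 255.4, 7.1]
ee_rot: [-180.0, -0.2, 10.6]
force: [0.1, 0.9, 6.2]
gripper_width: 27.9
gripper_force: 20.0
```

```bash
python3 plan.py 622.5 255 130 109.9
```

```text
t15.97 tcp [622.6 255.4   7.1] rot [-179.97   -0.18   10.58] F [0.1 0.9 6.2] w27.9 g20.0
now [-0.005  0.01  -3.073] turn -14.446 after [-0.009 -0.006 -3.073]
```

>>> send_rows:
  steps:
    - [[0,0,-0.3,0,0.15],[0,0,-0.6,0,0.15],[0,0,-0.7,0,0.15],[0,0,-0.8,0,0.15],[0,0,-0.67,0,0.15]]

```text
time_s: 16.38
ee_pos: [621.3, 255.0, 130.5]
ee_rot: [-180.0, -0.0, 10.6]
force: [0.5, 0.6, -1.3]
gripper_width: 27.5
gripper_force: 20.0
```

>>> send_rows:
  steps:
    - [[0,0,0,-0.72,0.15],[0,0,0,-0.72,0.15],[0,0,0,-0.72,0.15],[0,0,0,-0.72,0.15],[0,0,0,-0.72,0.15]]

```text
time_s: 16.8
ee_pos: [621.0, 254.9, 128.6]
ee_rot: [-180.0, 0.0, 35.6]
force: [-0.2, 0.8, -1.3]
gripper_width: 28.0
gripper_force: 20.0
```

>>> send_rows:
  steps:
    - [[0,0,0,-0.72,0.15],[0,0,0,-0.72,0.15],[0,0,0,-0.72,0.15],[0,0,0,-0.72,0.15],[0,0,0,-0.72,0.15]]

```text
time_s: 17.22
ee_pos: [621.0, 254.9, 128.5]
ee_rot: [-180.0, 0.0, 60.3]
force: [-0.1, -0.3, -0.7]
gripper_width: 27.8
gripper_force: 20.0
```

>>> send_rows:
  steps:
    - [[0,0,0,-0.72,0.15],[0,0,0,-0.72,0.15],[0,0,0,-0.72,0.15],[0,0,0,-0.72,0.15],[0,0,0,-0.72,0.15]]

```text
time_s: 17.63
ee_pos: [621.0, 254.9, 128.5]
ee_rot: [-180.0, 0.0, 85.1]
force: [-0.1, 1.0, -1.2]
gripper_width: 28.0
gripper_force: 20.0
```

>>> send_rows:
  steps:
    - [[0,0,0,-0.72,0.15],[0,0,0,-0.72,0.15],[0,0,0,-0.72,0.15],[0,0,0,-0.72,0.15],[0,0,0,-0.77,0.15]]

```text
time_s: 18.05
ee_pos: [621.0, 254.9, 128.4]
ee_rot: [-179.9, -0.0, 110.2]
force: [0.1, -0.4, -1.3]
gripper_width: 28.1
gripper_force: 20.0
```

```bash
python3 plan.py 415 206.2 130 109.9
```

```text
t18.05 tcp [621.  254.9 128.4] rot [-179.94   -0.    110.18] F [ 0.1 -0.4 -1.3] w28.1 g20.0
now [ 0.633 -5.253 -0.039] turn 0.04 after [ 0.607 -5.256 -0.039]
```

>>> send_rows:
  steps:
    - [[0.06,-0.525,0,0.04,0.15],[0.06,-0.525,0,0,0.15],[0.06,-0.525,0,0,0.15],[0.06,-0.525,0,0,0.15],[0.06,-0.525,0,0,0.15]]

```text
time_s: 18.47
ee_pos: [517.1, 230.5, 128.4]
ee_rot: [-179.9, -0.0, 109.6]
force: [0.6, 0.1, -0.9]
gripper_width: 28.0
gripper_force: 20.0
```

>>> send_rows:
  steps:
    - [[0.06,-0.525,0,0,0.15],[0.06,-0.525,0,0,0.15],[0.06,-0.525,0,0,0.15],[0.06,-0.525,0,0,0.15],[0.06,-0.525,0,0,0.15]]

```text
time_s: 18.88
ee_pos: [414.2, 206.5, 128.6]
ee_rot: [-180.0, -0.0, 109.6]
force: [-0.7, -0.2, 0.0]
gripper_width: 27.9
gripper_force: 20.0
```

>>> send_rows:
  steps:
    - [[0,0,0.3,0,0.15],[0,0,0.5,0,0.15],[0,0,0.4,0,0.15],[0,0,0.15,0,0.15],[0,0,0,0,0.15]]

```text
time_s: 19.3
ee_pos: [414.4, 206.4, 73.3]
ee_rot: [-179.8, 0.0, 109.7]
force: [-0.3, 0.9, -0.7]
gripper_width: 28.0
gripper_force: 20.0
```

```bash
cat > bar.py <<'E'
from h import *
c=np.array([490.8,-3.4]);a=np.array([np.sin(np.radians(19.9)),-np.cos(np.radians(19.9))]);n=np.array([a[1],-a[0]])  # n = -stand x
for k in("scene","top"):
    f=grab(k);C=cloud(f);hsv=cv2.cvtColor(f[0],cv2.COLOR_RGB2HSV).astype(int);Q=C[...,:2]-c
    s=Q@a;l=-(Q@n);Z=C[...,2]
    m=(f[1]>0)&(s>-240)&(s<-50)&(abs(l)<30)&(Z>45)&(Z<110)&(hsv[...,1]<60)&(hsv[...,2]>120)
    m=cv2.erode(m.astype(np.uint8),np.ones((2,2)))>0
    if m.sum()<20: print(k,"few",m.sum()); continue
    print(k,m.sum(),"s",s[m].min().round(1),s[m].max().round(1))
    for lo in range(-220,-50,20):
        q=m&(s>=lo)&(s<lo+20)
        if q.sum()>5: print("  s",lo+10,"lat mid %.1f (%.1f..%.1f) ztop %.1f"%(np.median(l[q]),*np.percentile(l[q],[5,95]),np.percentile(Z[q],92)))
    if k=="scene": cv2.imwrite("pics/bar_%d.png"%(1000*env.state()["time_s"]),cv2.resize(f[0][120:320,180:400,::-1],None,fx=3,fy=3))
E
python3 bar.py;ls pics/bar*; python3 plan.py 415 206.2 74 109.9
```

```text
scene 224 s -201.3 -73.6
  s -190 lat mid 4.0 (0.6..7.9) ztop 87.9
  s -170 lat mid 5.1 (-0.1..7.7) ztop 87.9
  s -150 lat mid 4.9 (-0.1..8.9) ztop 86.7
  s -130 lat mid 4.5 (-1.3..7.6) ztop 85.4
  s -110 lat mid 4.1 (0.0..7.4) ztop 85.1
  s -90 lat mid 4.4 (0.0..7.7) ztop 84.2
  s -70 lat mid 3.2 (-0.6..6.7) ztop 80.7
top 206 s -176.8 -74.7
  s -170 lat mid -0.8 (-6.0..4.5) ztop 90.8
  s -150 lat mid -0.8 (-6.4..4.6) ztop 89.4
  s -130 lat mid -0.3 (-6.3..4.6) ztop 87.6
  s -110 lat mid -0.5 (-5.8..4.3) ztop 87.3
  s -90 lat mid -0.2 (-6.1..4.6) ztop 86.5
  s -70 lat mid -1.0 (-4.6..2.1) ztop 83.8
pics/bar_19350.png
t19.40 tcp [416.  207.1  74.8] rot [179.97  -0.   109.65] F [ 0.3 -0.8 -1.3] w27.7 g20.0
now [-0.012 -0.031  0.02 ] turn -0.036 after [-0.012 -0.031  0.02 ]
```

View pics/bar_19350.png

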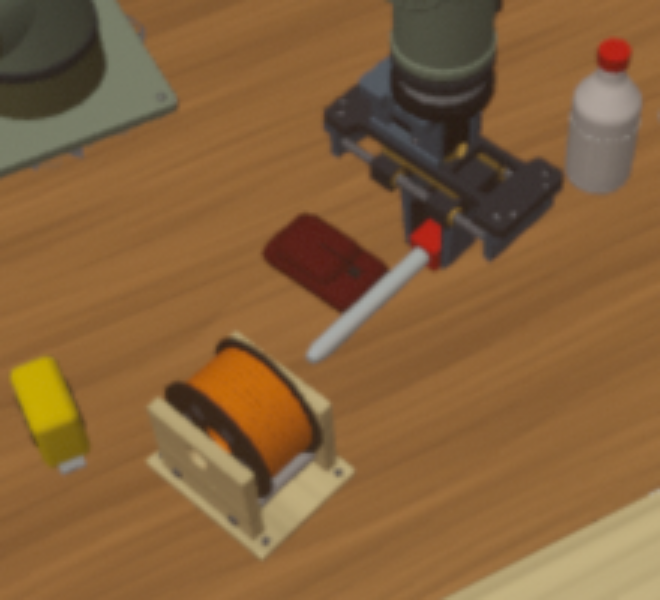

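>>> send_rows:
  steps:
    - [[-0.2,-0.01,0,-0.02,0.15],[-0.2,0,0,0,0.15],[-0.2,0,0,0,0.15],[-0.1,0,0,0,0.15],[0,0,0,0,0.15]]

```text
time_s: 19.82
ee_pos: [425.2, 179.4, 74.5]
ee_rot: [180.0, 0.0, 109.7]
force: [0.7, 0.5, -0.8]
gripper_width: 27.8
gripper_force: 20.0
```

>>> send_rows:
  steps:
    - [[-0.1,0,0,0,0.15],[-0.1,0,0,0,0.15],[-0.1,0,0,0,0.15],[0,0,0,0,0.15]]

```text
time_s: 20.15
ee_pos: [428.9, 168.5, 74.2]
ee_rot: [-180.0, 0.0, 109.8]
force: [-0.1, -0.6, -1.4]
gripper_width: 28.0
gripper_force: 20.0
```

The picture shows the bar's nose at (315,355), lined up with the left cheek's hole; it has since entered the hole without any force. Advance while levelling.

>>> send_rows:
  steps:
    - [[-0.15,0,0.025,0,0.15],[-0.15,0,0.025,0,0.15],[-0.15,0,0.03,0,0.15],[-0.15,0,0.03,0,0.15],[0,0,0,0,0.15]]

```text
time_s: 20.57
ee_pos: [437.2, 145.2, 69.6]
ee_rot: [-180.0, 0.1, 109.8]
force: [-0.3, -1.4, 0.9]
gripper_width: 27.6
gripper_force: 20.0
```

>>> send_rows:
  steps:
    - [[-0.15,0,0.02,0,0.15],[-0.15,0,0.02,0,0.15],[-0.1,0,0,0,0.15],[0,0,0,0,0.15]]

```text
time_s: 20.9
ee_pos: [442.6, 130.5, 68.1]
ee_rot: [-180.0, 0.0, 109.8]
force: [-0.7, -1.8, 0.3]
gripper_width: 27.7
gripper_force: 20.0
```

```bash
python3 bar.py; python3 plan.py 467.7 60.5 68 109.9
```

```text
scene 123 s -119.0 -53.1
  s -110 lat mid 5.3 (1.1..7.8) ztop 86.1
  s -90 lat mid 5.1 (0.2..7.8) ztop 84.3
  s -70 lat mid 5.0 (0.6..8.1) ztop 85.1
  s -50 lat mid 4.5 (-1.4..7.7) ztop 83.0
top 45 s -71.0 -50.7
  s -70 lat mid -1.3 (-6.3..4.0) ztop 86.8
  s -50 lat mid -2.1 (-7.1..3.2) ztop 82.2
t21.00 tcp [442.5 130.9  68.1] rot [-1.7999e+02  5.0000e-02  1.0979e+02] F [-0.4 -1.6  1. ] w27.5 g20.0
now [-1.869 -0.004  0.004] turn -0.016 after [-1.869 -0.007  0.004]
```

>>> send_rows:
  steps:
    - [[-0.1,0,0.03,0,0.15],[-0.15,0,0.02,0,0.15],[-0.15,0,0,0,0.15],[0,0,0,0,0.15]]

```text
time_s: 21.33
ee_pos: [448.0, 115.4, 66.2]
ee_rot: [-180.0, 0.0, 109.8]
force: [-2.5, -2.1, 0.3]
gripper_width: 28.0
gripper_force: 20.0
```

>>> send_rows:
  steps:
    - [[-0.1,0,0,0,0.15],[-0.1,0,0,0,0.15],[-0.1,0,0,0,0.15],[-0.1,0,0,0,0.15],[0,0,0,0,0.15]]

```text
time_s: 21.75
ee_pos: [453.4, 100.5, 66.2]
ee_rot: [-180.0, 0.0, 109.8]
force: [-2.4, -0.9, 2.0]
gripper_width: 28.0
gripper_force: 20.0
```

```bash
python3 plan.py 467.7 60.5 68 109.9
```

```text
t21.75 tcp [453.4 100.5  66.2] rot [-1.7999e+02  5.0000e-02  1.0978e+02] F [-2.4 -0.9  2. ] w28.0 g20.0
now [-1.062 -0.003 -0.044] turn -0.018 after [-1.062 -0.005 -0.044]
```

>>> send_rows:
  steps:
    - [[-0.1,-0.015,0,0,0.15],[-0.1,0,0,0,0.15],[-0.1,0,0,0,0.15],[-0.1,0,0,0,0.15],[0,0,0,0,0.15]]

```text
time_s: 22.17
ee_pos: [458.5, 85.3, 66.3]
ee_rot: [180.0, 0.1, 109.8]
force: [-0.5, -1.5, 0.4]
gripper_width: 27.8
gripper_force: 20.0
```

>>> send_rows:
  steps:
    - [[-0.1,0,0,0,0.15],[-0.1,0,0,0,0.15],[-0.1,0,0,0,0.15],[-0.1,0,0,0,0.15],[0,0,0,0,0.15]]

```text
time_s: 22.58
ee_pos: [463.8, 70.3, 66.3]
ee_rot: [180.0, 0.0, 109.8]
force: [-2.1, -0.6, 2.9]
gripper_width: 28.1
gripper_force: 20.0
```

```bash
python3 bar.py; python3 plan.py 467.7 60.5 68 109.9; cp $(ls -t pics/bar*|head -1) pics/v7.png
```

```text
scene few 3
top few 0
t22.68 tcp [463.8  70.3  66.3] rot [1.7999e+02 8.0000e-02 1.0981e+02] F [-1.  -2.   2.6] w28.0 g20.0
now [-0.264  0.008 -0.042] turn -0.013 after [-0.264  0.008 -0.042]
```

View pics/v7.png

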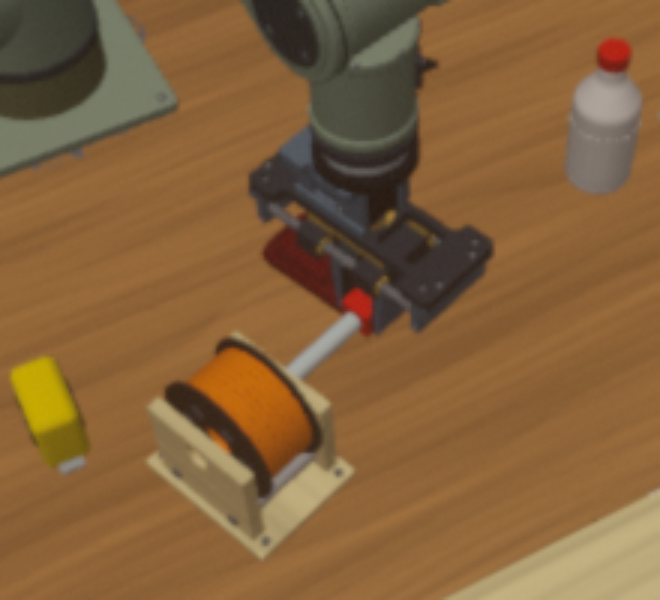

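That crop is an older one (bar half in, grip at (360,310)); the readings show easy travel, so continue to contact.

>>> send_rows:
  steps:
    - [[-0.1,0,0,0,0.15],[-0.08,0,0,0,0.15],[-0.04,0,0,0,0.15],[0,0,0,0,0.15]]

```text
time_s: 23.02
ee_pos: [466.5, 62.6, 66.3]
ee_rot: [180.0, -0.0, 109.8]
force: [-2.2, 2.2, 5.4]
gripper_width: 27.5
gripper_force: 20.0
```

>>> send_rows:
  steps:
    - [[-0.04,0,0,0,0.15],[-0.03,0,0,0,0.15],[0,0,0,0,0.15]]

```text
time_s: 23.27
ee_pos: [467.3, 60.2, 66.3]
ee_rot: [-180.0, -0.0, 109.8]
force: [-3.1, 1.9, 4.8]
gripper_width: 28.1
gripper_force: 20.0
```

```bash
python3 plan.py 467.7 60.5 68 109.9
python3 - <<'E'
from h import *
f=grab("scene"); cv2.imwrite("pics/v8.png",cv2.resize(f[0][210:320,220:340,::-1],None,fx=5,fy=5))
E
```

```text
t23.27 tcp [467.3  60.2  66.3] rot [-1.8000e+02 -1.0000e-02  1.0978e+02] F [-3.1  1.9  4.8] w28.1 g20.0
now [ 0.003  0.011 -0.041] turn -0.018 after [ 0.003  0.011 -0.041]
```

View pics/v8.png

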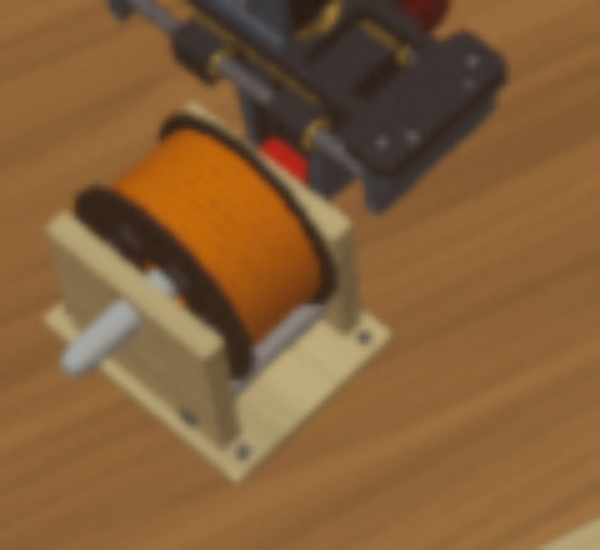

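The nose protrudes through the far cheek at (85,355), and the red grip (285,160) is almost at the near cheek. Push on until the shoulder seats.

>>> send_rows:
  steps:
    - [[-0.03,0,0,0,0.15],[0,0,0,0,0.15],[0,0,0,0,0.15]]
  squeeze: 30

```text
time_s: 23.57
ee_pos: [467.7, 59.2, 66.3]
ee_rot: [-180.0, -0.0, 109.8]
force: [-3.6, 2.9, 5.6]
gripper_width: 27.6
gripper_force: 30.0
```

>>> send_rows:
  steps:
    - [[-0.03,0,0,0,0.15],[0,0,0,0,0.15],[0,0,0,0,0.15]]

```text
time_s: 23.82
ee_pos: [467.8, 59.1, 66.4]
ee_rot: [-180.0, -0.1, 109.7]
force: [-4.0, 6.3, 5.7]
gripper_width: 27.7
gripper_force: 30.0
```

>>> send_rows:
  steps:
    - [[-0.02,-0.01,-0.03,0,0.15],[0,0,0,0,0.15],[0,0,0,0,0.15]]

```text
time_s: 24.07
ee_pos: [467.6, 59.0, 66.8]
ee_rot: [180.0, -0.2, 109.7]
force: [-2.5, 10.7, 0.5]
gripper_width: 27.7
gripper_force: 30.0
```

>>> send_rows:
  steps:
    - [[-0.03,0,0,0,0.15],[0,0,0,0,0.15],[0,0,0,0,0.15]]

```text
time_s: 24.32
ee_pos: [467.6, 59.0, 66.9]
ee_rot: [180.0, -0.3, 109.6]
force: [-4.1, 14.8, 1.0]
gripper_width: 27.9
gripper_force: 30.0
```

>>> send_rows:
  steps:
    - [[-0.03,0,0,0,0.15],[0,0,0,0,0.15],[0,0,0,0,0.15]]

```text
time_s: 24.57
ee_pos: [467.6, 58.9, 66.9]
ee_rot: [180.0, -0.5, 109.6]
force: [-6.3, 18.8, 2.6]
gripper_width: 28.1
gripper_force: 30.0
```

Firmly seated (about 20 N, no more travel). Ease the push, release, go up and look.

>>> send_rows:
  steps:
    - [[0.08,0,0,0,0.15],[0,0,0,0,0.15],[0,0,0,0,0.4],[0,0,0,0,0.6],[0,0,0,0,0.6]]

```text
time_s: 24.98
ee_pos: [468.4, 57.2, 67.4]
ee_rot: [180.0, 0.1, 109.8]
force: [0.3, -0.1, 0.7]
gripper_width: 44.9
gripper_force: 0.0
```

>>> send_rows:
  steps:
    - [[0,0,0,0,0.6],[0,0,-0.3,0,0.6],[0,0,-0.6,0,0.6],[0,0,-0.7,0,0.6],[0,0,-0.7,0,0.6]]

```text
time_s: 25.4
ee_pos: [467.5, 57.3, 160.2]
ee_rot: [-179.9, 0.0, 109.8]
force: [1.0, -0.3, 0.1]
gripper_width: 55.0
gripper_force: 0.0
```

>>> send_rows:
  steps:
    - [[0.5,0,-0.7,0,0.6],[0.7,0,-0.5,0,0.6],[0.7,0,0,0,0.6],[0.7,0,0,0,0.6],[0,0,0,0,0.6]]

```text
time_s: 25.82
ee_pos: [431.6, 158.6, 208.1]
ee_rot: [179.9, -0.1, 110.0]
force: [-0.2, -0.7, -0.2]
gripper_width: 54.7
gripper_force: 0.0
```

```bash
python3 plan.py 467.7 60.5 68 109.9
python3 - <<'E'
from h import *
c=np.array([490.8,-3.4]);a=np.array([np.sin(np.radians(19.9)),-np.cos(np.radians(19.9))])
for k in("scene","top"):
    f=grab(k);C=cloud(f);hsv=cv2.cvtColor(f[0],cv2.COLOR_RGB2HSV).astype(int);s=(C[...,:2]-c)@a;Z=C[...,2]
    near=(f[1]>0)&(np.hypot(C[...,0]-490.8,C[...,1]+3.4)<130)&(Z>50)
    r=near&((hsv[...,0]<6)|(hsv[...,0]>174))&(hsv[...,1]>170)&(s<-20)
    g=near&(hsv[...,1]<60)&(hsv[...,2]>120)&(s>50)&(Z<90)
    print(k,"red s",np.percentile(s[r],[2,98]).round(1) if r.any() else 0,"z",np.percentile(Z[r],98).round(1) if r.any() else 0,"nose s",s[g].max().round(1) if g.any() else 0)
    if k=="scene": cv2.imwrite("pics/v9.png",cv2.resize(f[0][170:320,180:380,::-1],None,fx=4,fy=4))
E
```

```text
t25.82 tcp [431.6 158.6 208.1] rot [ 1.7991e+02 -9.0000e-02  1.0997e+02] F [-0.2 -0.7 -0.2] w54.7 g0.0
now [-2.612  0.011  3.501] turn 0.01 after [-2.612  0.014  3.501]
scene red s [-74.7 -48.3] z 92.8 nose s 84.6
top red s [-79.2 -48.2] z 92.5 nose s 83.5
```

View pics/v9.png

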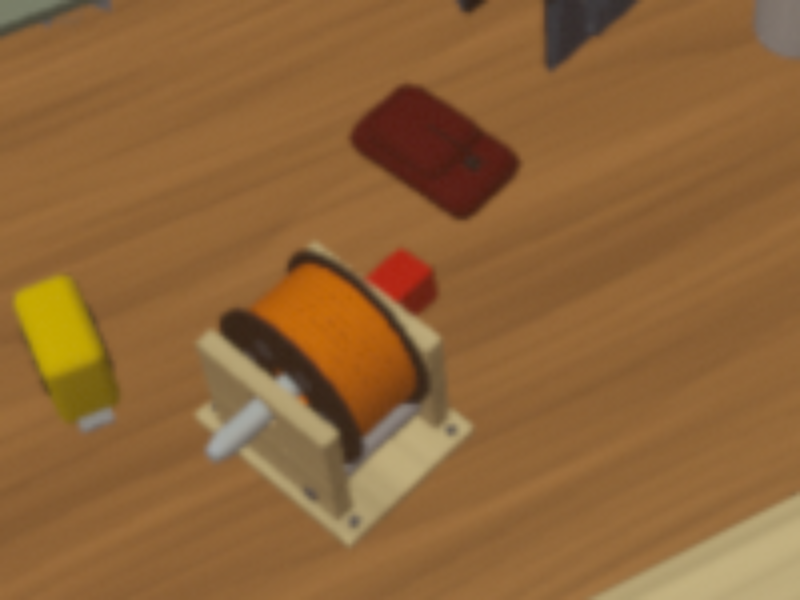

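The grip at (403,282) is flush with the cheek, and the nose at (215,450) measures about 84 mm from centre, which is the fully home value. Mouse and tape measure look undisturbed. Handing in.

```bash
python3 -c "
from workcell import env
print(env.job_done())"
```

```text
the job is handed in; nothing more can be done
None
```

The orange spool is on the rollers and the spindle is through both cheeks with its red grip home against the left (+y) cheek. The job was handed in at about 26 s; the hand-in gave no verdict.

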